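# Put three casting flasks back on their own sprue bases

### The arm

A 7-joint arm with a two-finger parallel gripper is mounted at the origin on a cart in front of the work surface, level with it; the furniture and walls round the work are solid. World frame = base frame: x ahead of the robot, y to its left, z up, the work surface at z = 0. Lengths are in m, angles in rad, forces in N, time in s.
With the tool pointing down it reaches from about 0.4 to 0.85 m from the base axis. Payload 10.4 kg.
Tool frame: the origin (TCP) lies midway between the tips of the shut fingers; the grasp point (between the pads) lies 19 mm behind it (manip.tcp_to_grasp is the distance from the TCP to the grasp point, in m); z points along the fingers, y is the line along which they close (so a half turn about z gives the same grasp; the last joint's range is limited). The gripper opens to 85 mm and grips with 20 to 120 N. Pads are 22 mm wide; open, the fingers measure 114 mm over their backs; the gripper's body (76 mm by 85 mm) begins 54 mm behind the grasp point. The pads swing forward as they close: fully open they stand 13 mm farther back than shut.
Start: joints at [1.25, 0.332, -0.065, 1.46, 0.022, 1.35, -0.088], TCP at [0.183, -0.598, 0.231] pointing down, gripper open.
Joint ranges: [-2.6, 2.6], [-0.5, 2.12], [-1.47, 1.34], [0.16, 2.42], [-1.27, 4.41], [0.06, 2.06], [-2.6, 2.6]. Speed limits (rad/s): [2.22, 2.22, 2.79, 2.79, 3.14, 3.14, 3.14].

### API

Orientations are given as a unit quaternion [x, y, z, w].
In Python, from workcell import manip gives the robot as it stands.
- The arm moves only by the shell command python3 -m jog 'ROWS' [FORCE]. ROWS is a JSON object of lists of equal length, an entry for each row: "offset": the shift along the world's x, y, z in m, a list of three; "yaw": the turn about the world's z in degrees; "jaw": the closure, from 0 (fully open) to 1 (shut). A call has 1 to 20 rows; each row shifts and turns the commanded pose from where the row before left it; what a row does not reach is not made up. A row lasts 1/12 s, in which the tool goes at most 41.7 mm and 7.16 degrees, less where a joint would pass 70% of its speed; a pose out of reach is approached as far as the arm can. A call is refused whole if a number of a shift passes 0.0417 or a number of a turn 7.16, either way. A call with a gripper value outside its range is refused whole. The fingers move at their own pace and stop on an object; FORCE is the grip in N (left out, the last holds). Time passes only in rows, so rows that do not move let the fingers close. It gives the time, the measured TCP pose, the force, the opening and the grip force at its end, in the units of the state.
- manip.get_obs(): the state, without advancing time (a new reading comes with each control period).
- manip.camera(name): name is "side" or "top" or "wrist"; returns a dict with "frame" (480x640x3 uint8, red, green, blue), "camera_matrix" (3x3 intrinsics, pixels), "eye" and "attitude" of the camera in the world; the wrist camera has in their place "hand_eye" (4x4, takes a point from camera to tool coordinates, whose origin is the TCP and whose axes are the flange's). Camera axes: x right, y up, looking along -z (the intrinsics and any distortion apply to the point x, -y, -z); pixel columns grow to the right and rows downward; lengths in m; the calibration is good to about 2 mm. A picture is of the moment at which its call begins: read the wrist's pose just before it. There is no depth.
- manip.hand_in(): hands the job in; it is judged then, once.
Trained networks look in a picture, given as the dict that the camera call returned (one of the last four; its "shot" number tells which), for a name from the list of things; names that differ only in an ending like _2 or _b are one class to them, and where a whole thing is asked for, a point or a joint stands for the part that bears it (a point fixed in the world has none). Each returns a list of dicts, best first, with "score" (0 to 1); they miss things now and then, are a little off and sometimes report something else, mostly with a low value. They report only what shows in the picture. A call takes as long as a camera call. They do not tell look-alikes from the thing itself.
- manip.masks_of(picture, name): "region" (480x640 bool, what is visible of it).
- manip.tip_of(picture, name): "at" ([x, y, z] in m, in world coordinates, good to about 4 mm: a listed point, or the origin of a listed thing).
The state is a dict: "clock": time; "joint_pos": joint angles; "joint_velocities": joint speeds; "tau": joint torques, N m; "position": TCP position; "ee_rot": TCP orientation; "ft_force": force on the tool from outside, world axes, zero at the start; "torque": the same for the moment, N m; "grip_width": opening from 0.0 (shut) to 1.0 (fully open); "grasp_force": force on a finger pad.
Only numpy, scipy, OpenCV 4.12 (cv2) and the standard library are available. Lean on these libraries where they do the work, as an engineer would, in place of code of your own. Each camera call takes 0.05 s, during which the arm holds its last target. There are 200 camera calls.

### The job

The three steel casting flasks have been stood on each other's rubber sprue bases, so none of them will seal when the investment is poured. Swap them round so that each flask sits upright and all the way down inside the base of its own size (small in small, medium in medium, large in large), using the empty soldering board or clear bench as a free spot on the way. Set each flask down gently without dropping or tipping it, and leave the burr stand, the yellow pot and the carton alone.

Things in the scene. Friction and masses are not known exactly. Their poses are not given: they have to be found in the camera images.
- flask_small: the small casting flask: a plain perforated stainless-steel tube standing upright, open at both ends, outside diameter 30 mm, height 55 mm, wall 3.5 mm, loose, 0.1 to 0.4 kg, rigid (grip it across its outside). Origin: centre of its lower end; z runs up its axis; it is round, so yaw does not matter. At the start it stands, wrongly, in the large rubber base, on its floor.
- flask_medium: the medium casting flask: a plain perforated stainless-steel tube standing upright, open at both ends, outside diameter 46 mm, height 65 mm, wall 3.5 mm, loose, 0.1 to 0.4 kg, rigid (grip it across its outside). Origin: centre of its lower end; z runs up its axis; it is round, so yaw does not matter. At the start it stands, wrongly, perched on the lip of the small rubber base.
- flask_large: the large casting flask: a plain perforated stainless-steel tube standing upright, open at both ends, outside diameter 62 mm, height 75 mm, wall 3.5 mm, loose, 0.1 to 0.4 kg, rigid (grip it across its outside). Origin: centre of its lower end; z runs up its axis; it is round, so yaw does not matter. At the start it stands, wrongly, perched on the lip of the medium rubber base.
- base_small: the small rubber sprue base, for the 30 mm flask: black round dish, 60 mm across the lip, 16 mm high, loose on the bench (0.4 kg). Its flat seat, 36 mm in diameter, lies 6 mm above its underside; from there the wall flares out evenly to an opening of 42 mm. A knob 15 mm wide and 6 mm high stands in mid-seat, inside the flask. Origin: centre of the underside, z up.
- base_medium: the medium rubber sprue base, for the 46 mm flask: black round dish, 76 mm across the lip, 16 mm high, loose on the bench (0.4 kg). Its flat seat, 52 mm in diameter, lies 6 mm above its underside; from there the wall flares out evenly to an opening of 58 mm. A knob 15 mm wide and 6 mm high stands in mid-seat, inside the flask. Origin: centre of the underside, z up.
- base_large: the large rubber sprue base, for the 62 mm flask: black round dish, 92 mm across the lip, 16 mm high, loose on the bench (0.4 kg). Its flat seat, 68 mm in diameter, lies 6 mm above its underside; from there the wall flares out evenly to an opening of 74 mm. A knob 15 mm wide and 6 mm high stands in mid-seat, inside the flask. Origin: centre of the underside, z up.
- solder_board: pale soldering board with a grid of small holes, 100 mm (its x) by 120 mm (its y) and 12 mm thick, fixed flat on the bench and empty: a free spot where any of the flasks can stand for a while. Origin: centre of its underside (its top is 12 mm higher).
- burr_stand: bystander: round dark wooden block with upright rotary burrs, 76 mm across, 67 mm high, loose; leave it alone. Origin: centre of its underside.
- yellow_pot: bystander: yellow lidded plastic pot, 67 mm across, 42 mm high, loose; leave it alone. Origin: centre of its underside.
- card_carton: bystander: small closed cardboard box, 61 x 86 mm and 62 mm high, loose; leave it alone. Origin: centre of its underside.
Not all that is in view belongs to the job. What is shaped like the flask_large but orange or purple is not meant.

How it is judged:
By the outcome, as a careful person would: the job done as asked, in the order asked, and still so for the second after the job is handed in, with the robot touching nothing.
It also fails if it takes over 102 s, if anything falls off the work surface, if the arm or the gripper's body presses on something with over 40 N, if the wrist force passes 120 N, or if a joint passes its speed limit or range.

## Working session

There is one attempt and no reset: what is moved stays moved. The work goes in short steps, Python scripts to look and compute and a shell command to move; the robot and the scene stay as the last step left them, time stands still between calls to the robot, and variables do not carry over. Pictures are saved under pics/ and viewed, at most 14 in all, crops included, and the job is handed in when it is done.

```bash
ls; mkdir -p pics; python3 - <<'E'
from workcell import manip
import cv2
o=manip.get_obs(); print({k:o[k] for k in o})
for n in("side","top"):
    c=manip.camera(n); cv2.imwrite(f"pics/{n}0.png",c["frame"][:,:,::-1])
    print(n,c["camera_matrix"],c["eye"],c["attitude"],[k for k in c])
    for t in "flask_small flask_medium flask_large base_small base_medium base_large solder_board burr_stand yellow_pot card_carton".split():
        print(t,[(round(d["score"],2),[round(float(v),3) for v in d["at"]]) for d in manip.tip_of(c,t)])
E
```

```text
pics
{'clock': 0.0, 'joint_pos': array([ 1.25036902,  0.33286478, -0.06471009,  1.46092624,  0.0215975 ,
        1.34989803, -0.08848181]), 'joint_velocities': array([ 0.00111263, -0.00169846,  0.00013499, -0.0005057 ,  0.0003865 ,
       -0.00065951, -0.00081135]), 'tau': array([ 7.78090107e-04, -6.25454450e+01,  4.96871537e-02, -3.91604805e+01,
        1.64072856e-02,  9.89147782e-03, -1.68218310e-05]), 'position': array([ 0.18329603, -0.59713226,  0.23052758]), 'ee_rot': array([ 9.88929043e-01,  1.48387522e-01, -1.32987114e-04, -6.87728598e-04]), 'ft_force': array([-0.50715669,  0.69239147,  0.97565662]), 'torque': array([-0.01397032, -0.03158829,  0.0494291 ]), 'grasp_force': 0.0, 'grip_width': 0.996800780651704}
side [[466.69068073   0.         324.0835456 ]
 [  0.         466.69068073 239.32266461]
 [  0.           0.           1.        ]] [ 0.65215779 -0.90584238  0.40620263] [0.56395537 0.01389531 0.01360155 0.82557632] ['frame', 'camera_matrix', 'eye', 'attitude', 'shot']
flask_small []
flask_medium [(0.74, [0.465, -0.096, 0.014]), (0.21, [0.495, 0.285, 0.002])]
flask_large
[... 480 characters left out ...]
 [  0.         465.6994496  238.70990426]
 [  0.           0.           1.        ]] [0.57023195 0.00193057 0.92709769] [-0.01998821  0.00687743  0.7097093  -0.70417745] ['frame', 'camera_matrix', 'eye', 'attitude', 'shot']
flask_small [(0.77, [0.481, -0.262, 0.005])]
flask_medium [(0.72, [0.467, -0.093, 0.018])]
flask_large [(0.92, [0.457, 0.061, 0.018]), (0.9, [0.775, -0.247, 0.003]), (0.62, [0.604, 0.051, -0.001])]
base_small [(0.6, [0.465, -0.092, -0.005])]
base_medium [(0.79, [0.456, 0.063, 0.004])]
base_large []
solder_board [(0.62, [0.496, 0.292, -0.001])]
burr_stand [(0.71, [0.613, -0.065, 0.003])]
yellow_pot [(0.96, [0.615, 0.272, -0.001])]
card_carton [(0.56, [0.647, 0.158, -0.0])]
```

View pics/top0.png

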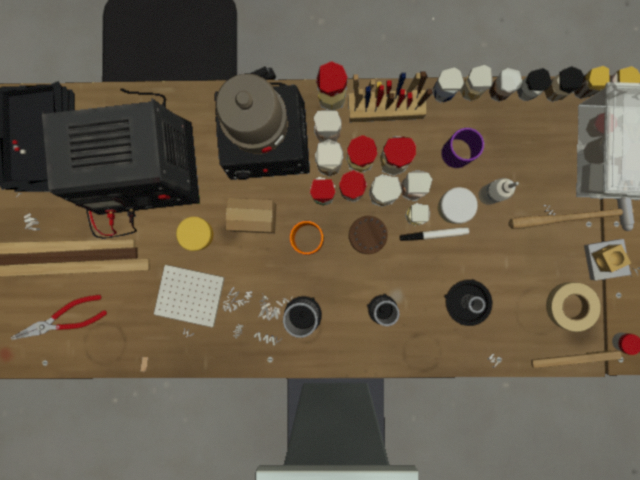

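View pics/side0.png

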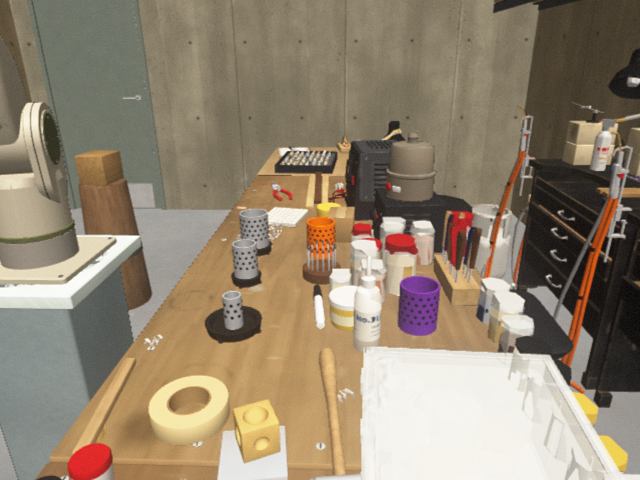

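The top view shows the steel flasks: large at px (302,317), medium at (385,310), and small at (472,302) inside the large base.

What could be taken for flask_large:
- **Steel tube, (302,317):** this matches the description, so I choose it.
- **Orange tube, (306,237):** look-alike, wrong colour.
- **Purple tube, (465,148):** look-alike, wrong colour.

The plan is large → solder board, medium → base_medium, small → base_small, large → base_large. I'll move in with the wrist camera for a closer look first.

```bash
python3 -m jog '{"offset":[[0.021,0.027,0.006],[0.021,0.027,0.006],[0.021,0.027,0.006],[0.021,0.027,0.006],[0.021,0.027,0.006],[0.021,0.027,0.006],[0.021,0.027,0.006],[0.021,0.027,0.006],[0.021,0.027,0.006],[0.021,0.027,0.006],[0.021,0.027,0.006],[0.021,0.027,0.006],[0,0,0],[0,0,0]],"yaw":[-1.4,-1.4,-1.4,-1.4,-1.4,-1.4,-1.4,-1.4,-1.4,-1.4,-1.4,-1.7,0,0],"jaw":[0,0,0,0,0,0,0,0,0,0,0,0,0,0]}' 60
cat > h.py <<'E'
from workcell import manip
import numpy as np, cv2
from scipy.spatial.transform import Rotation as R
from scipy.optimize import minimize
def shot(n):
    o=manip.get_obs(); c=manip.camera(n)
    if n=="wrist":
        H=np.array(c["hand_eye"]); Rt=R.from_quat(o["ee_rot"]).as_matrix()
        c["Rw"]=Rt@H[:3,:3]; c["e"]=Rt@H[:3,3]+o["position"]
    else: c["Rw"]=R.from_quat(c["attitude"]).as_matrix(); c["e"]=np.array(c["eye"])
    return c
def proj(c,P):
    q=(np.asarray(P)-c["e"])@c["Rw"]; q=q*[1,-1,-1]
    p=q@np.array(c["camera_matrix"]).T; return p[:,:2]/p[:,2:]
t=np.linspace(0,2*np.pi,72,endpoint=False); C=np.c_[np.cos(t),np.sin(t),0*t]
def hull(c,p,r,h):
    return cv2.convexHull(np.r_[proj(c,C*r+p),proj(c,C*r+p+[0,0,h])].astype(np.float32))
DIM={"flask_small":(.015,.055),"flask_medium":(.023,.065),"flask_large":(.031,.075),"base_small":(.030,.016),"base_medium":(.038,.016),"base_large":(.046,.016)}
def region_hull(c,n,near=None):
    best=None
    for d in manip.masks_of(c,n):
        m=d["region"].astype(np.uint8); ys,xs=np.nonzero(m)
        if len(xs)<30 or d["score"]<.4: continue
        u=np.array([xs.mean(),ys.mean()]); 
        e=0 if near is None else np.linalg.norm(u-proj(c,[near])[0])
        if best is None or e<best[0]:
            # drop specks
            k,l,s,_=cv2.connectedComponentsWithStats(m); keep=np.isin(l,[i for i in range(1,k) if s[i,4]>.1*len(xs)])
            best=(e,d["score"],cv2.convexHull(np.argwhere(keep)[:,::-1].astype(np.float32)))
    return best
def fit(views,n,p0,fixz=False):
    r,h=DIM[n]; p0=np.array(p0,float)
    vs=[(c,b) for c in views for b in [region_hull(c,n,p0+[0,0,h/2])] if b and b[0]<40]
    if not vs: return None
    def cost(x):
        p=np.r_[x[:2],p0[2] if fixz else x[2]]; s=0
        for c,b in vs:
            a=hull(c,p,r,h); i=cv2.intersectConvexConvex(a,b[2])[0]
            s+=1-i/(cv2.contourArea(a)+cv2.contourArea(b[2])-i)
        return s/len(vs)
    S=np.r_[[p0],p0+np.eye(3)*.008] if not fixz else np.r_[[p0[:2]],p0[:2]+np.eye(2)*.008]
    s=minimize(cost,p0[:2] if fixz else p0,method="Nelder-Mead",options=dict(initial_simplex=S,xatol=1e-4,fatol=1e-5))
    return s.x.round(4),"miss",round(s.fun,3),"views",len(vs)
E
python3 - <<'E'
from h import *
o=manip.get_obs(); print(o["position"],o["ee_rot"])
w=shot("wrist"); print(w["hand_eye"],w["camera_matrix"]); cv2.imwrite("pics/w1.png",w["frame"][:,:,::-1])
G={"flask_small":(.48,-.26,.006),"flask_medium":(.466,-.094,.016),"flask_large":(.458,.062,.016),"base_small":(.465,-.092,0),"base_medium":(.458,.062,0),"base_large":(.479,-.26,0)}
V=[w,shot("top"),shot("side")]
for n in G:
    print(n,"joint",fit(V,n,G[n]),"|",[ (f[0],f[2]) if f else None for f in (fit([v],n,G[n],True) for v in V)])
E
```

```text
clock: 2.27
position: [0.4367, -0.2718, 0.3038]
ee_rot: [1.0, 0.002, 0.0, 0.0]
ft_force: [0.1, -0.5, -0.4]
grip_width: 0.998
grasp_force: 0.0
[ 0.43669681 -0.2717753   0.30382069] [9.99998275e-01 1.78482391e-03 4.67977032e-04 2.11507687e-04]
[[ 5.61784763e-04  9.54992630e-01  2.96628995e-01  7.57624784e-02]
 [ 9.99999842e-01 -5.41399648e-04 -1.50868600e-04  2.55135531e-04]
 [ 1.65164321e-05  2.96629033e-01 -9.54992784e-01 -1.43451533e-01]
 [ 0.00000000e+00  0.00000000e+00  0.00000000e+00  1.00000000e+00]] [[336.24762763   0.         321.73173828]
 [  0.         336.24762763 246.09945412]
 [  0.           0.           1.        ]]
flask_small joint (array([ 0.4794, -0.2608,  0.0031]), 'miss', np.float64(0.093), 'views', 3) | [(array([ 0.479 , -0.2608]), np.float64(0.046)), (array([ 0.4804, -0.2594]), np.float64(0.078)), (array([ 0.4791, -0.2582]), np.float64(0.131))]
flask_medium joint (array([ 0.4671, -0.0926,  0.0155]), 'miss', np.float64(0.065), 'views', 3) | [(array([ 0.4661, -0.0929]), np.float64(0.061)), (array([ 0.4681, -0.0925]), np.float64(0.067)), (array([ 0.4672, -0.0921]),
[... 264 characters left out ...]
joint (array([ 0.4653, -0.0899, -0.0101]), 'miss', np.float64(0.34), 'views', 3) | [(array([ 0.4649, -0.0927]), np.float64(0.244)), (array([ 0.4772, -0.0843]), np.float64(0.375)), (array([ 0.4647, -0.0885]), np.float64(0.434))]
base_medium joint (array([ 0.4558,  0.0656, -0.011 ]), 'miss', np.float64(0.465), 'views', 3) | [(array([0.4556, 0.062 ]), np.float64(0.33)), (array([0.4685, 0.059 ]), np.float64(0.311)), (array([0.4707, 0.0687]), np.float64(0.784))]
base_large joint (array([ 0.4782, -0.2593, -0.0006]), 'miss', np.float64(0.07), 'views', 3) | [(array([ 0.478 , -0.2594]), np.float64(0.033)), (array([ 0.4809, -0.2584]), np.float64(0.097)), (array([ 0.4793, -0.2581]), np.float64(0.071))]
```

The wrist and both fixed views agree to about 1.5 mm on the flasks, and the heights match the text (0.003, 0.0155 and 0.015 against 0.006, 0.016 and 0.016). Next I go above the large flask and check it in a close crop.

```bash
python3 -m jog '{"offset":[[0.002,0.0372,-0.009],[0.002,0.0372,-0.009],[0.002,0.0372,-0.009],[0.002,0.0372,-0.009],[0.002,0.0372,-0.009],[0.002,0.0372,-0.009],[0.002,0.0372,-0.009],[0.002,0.0372,-0.009],[0.004,0.0372,-0.009],[0,0,0],[0,0,0]],"yaw":[0,0,0,0,0,0,0,0,0,0,0],"jaw":[0,0,0,0,0,0,0,0,0,0,0]}' 60
python3 - <<'E'
from h import *
w=shot("wrist"); cv2.imwrite("pics/w2.png",w["frame"][:,:,::-1])
for n,p in {"flask_large":(.457,.063,.016),"base_medium":(.457,.063,0)}.items():
    print(n,fit([w],n,p,True)); print([(d["score"],d["at"]) for d in manip.tip_of(w,n)])
print(fit([w,shot("top"),shot("side")],"flask_large",(.457,.063,.016)))
E
```

```text
clock: 5.13
position: [0.455, 0.0634, 0.222]
ee_rot: [1.0, 0.002, -0.0, -0.0]
ft_force: [-0.3, -0.6, -0.7]
grip_width: 1.003
grasp_force: 0.0
flask_large (array([0.4561, 0.0634]), 'miss', np.float64(0.031), 'views', 1)
[(0.59, [0.455, 0.0598, 0.014]), (0.51, [0.4954, 0.2888, -0.0027])]
base_medium (array([0.4562, 0.0639]), 'miss', np.float64(0.255), 'views', 1)
[(0.94, [0.4574, 0.0675, 0.0014])]
(array([0.4568, 0.0635, 0.0158]), 'miss', np.float64(0.175), 'views', 3)
```

View pics/w2.png

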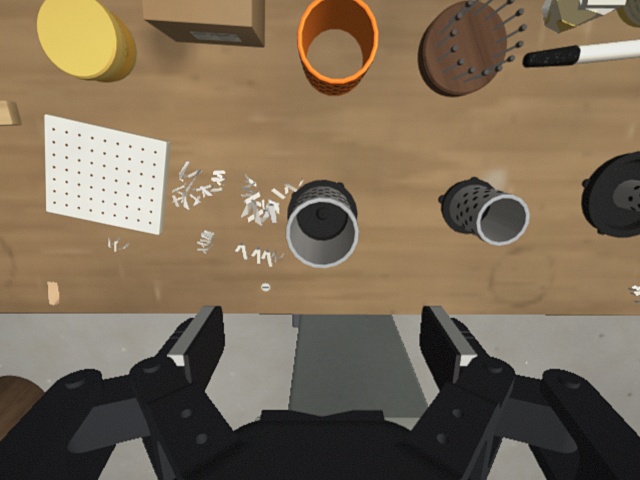

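The crop shows the steel large flask at px (322,230) on the black medium base, the orange look-alike at (338,45), and the board at (105,175). The choice is confirmed, so I grasp it.

```bash
python3 -m jog '{"offset":[[0.0015,0,-0.036],[0,0,-0.036],[0,0,-0.036],[0,0,-0.036],[0,0,-0.024],[0,0,-0.012],[0,0,0],[0,0,0],[0,0,0],[0,0,0],[0,0,0],[0,0,0],[0,0,0],[0,0,0],[0,0,0],[0,0,0]],"yaw":[0,0,0,0,0,0,0,0,0,0,0,0,0,0,0,0],"jaw":[0,0,0,0,0,0,0,0,0.2,0.25,0.3,0.4,0.5,0.5,0.5,0.5]}' 40
```

```text
clock: 6.97
position: [0.4583, 0.0616, 0.0441]
ee_rot: [1.0, -0.0, 0.002, 0.0]
ft_force: [-1.0, 0.5, 8.7]
grip_width: 0.711
grasp_force: 41.3
```

```bash
python3 -m jog '{"offset":[[0,0,0.004],[0,0,0.01],[0,0,0.02],[0,0,0.025],[0,0,0.02],[0,0,0],[0,0,0]],"yaw":[0,0,0,0,0,0,0],"jaw":[0.5,0.5,0.5,0.5,0.5,0.5,0.5]}' 40
python3 - <<'E'
from h import *
w=shot("wrist"); s=shot("side"); tp=shot("top"); cv2.imwrite("pics/w3.png",w["frame"][:,:,::-1]);cv2.imwrite("pics/s3.png",s["frame"][:,:,::-1])
print(manip.get_obs()["position"])
for v in([w],[tp],[s],[w,tp,s]):print("base_m",fit(v,"base_medium",(.457,.063,0),True))
print("fl",fit([w,s,tp],"flask_large",(.457,.063,.095)))
for v in (w,tp,s):print([(d["score"],d["at"]) for d in manip.tip_of(v,"solder_board")])
E
```

```text
clock: 7.55
position: [0.4575, 0.0611, 0.1226]
ee_rot: [1.0, -0.001, 0.001, 0.0]
ft_force: [-0.4, 0.2, -4.1]
grip_width: 0.711
grasp_force: 44.7
[0.45606849 0.06104579 0.12039247]
base_m (array([0.4566, 0.0639]), 'miss', np.float64(0.381), 'views', 1)
base_m (array([0.478 , 0.0602]), 'miss', np.float64(0.599), 'views', 1)
base_m (array([0.473 , 0.0744]), 'miss', np.float64(0.651), 'views', 1)
base_m (array([0.4572, 0.0636]), 'miss', np.float64(0.548), 'views', 3)
fl (array([0.456 , 0.0612, 0.0918]), 'miss', np.float64(0.436), 'views', 2)
[(0.56, [0.4932, 0.2916, -0.0044])]
[(0.68, [0.4973, 0.2924, 0.0016])]
[(0.64, [0.4928, 0.283, 0.0035]), (0.39, [0.4795, -0.2643, 0.0041])]
```

View pics/s3.png

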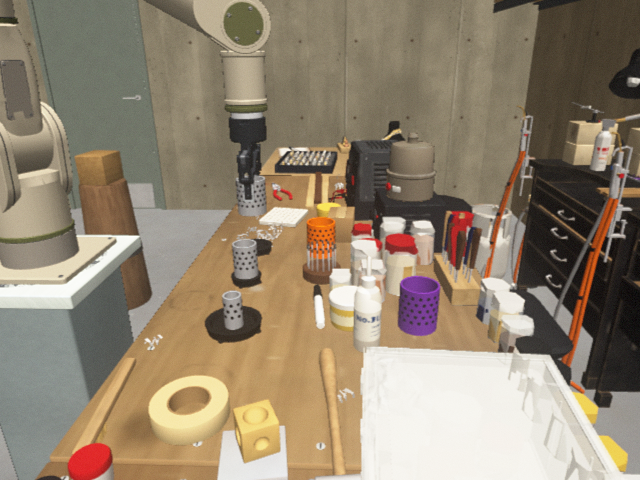

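The large flask hangs straight from the fingers at px (250,195), and its base stays put at (262,247). Now to the board at (0.494, 0.289).

```bash
python3 -m jog '{"offset":[[0.003,0.018,0],[0.005,0.03,0],[0.006,0.036,0],[0.006,0.036,0],[0.006,0.036,0],[0.006,0.036,0],[0.004,0.024,0],[0.002,0.012,0],[0,0,-0.02],[0,0,-0.02],[0,0,-0.016],[0,0,-0.012],[0,0,-0.006],[0,0,0],[0,0,0]],"yaw":[0,0,0,0,0,0,0,0,0,0,0,0,0,0,0],"jaw":[0.5,0.5,0.5,0.5,0.5,0.5,0.5,0.5,0.5,0.5,0.5,0.5,0.5,0.5,0.5]}' 40
```

```text
clock: 9.55
position: [0.4952, 0.2893, 0.0478]
ee_rot: [1.0, -0.0, 0.0, -0.0]
ft_force: [0.2, 0.2, -2.8]
grip_width: 0.707
grasp_force: 44.7
```

```bash
python3 -m jog '{"offset":[[0,0,-0.002],[0,0,-0.002],[0,0,-0.0015],[0,0,-0.001],[0,0,0],[0,0,0]],"yaw":[0,0,0,0,0,0],"jaw":[0.5,0.5,0.5,0.5,0.5,0.5]}' 40
```

```text
clock: 10.05
position: [0.4949, 0.2893, 0.0409]
ee_rot: [1.0, -0.0, 0.0, 0.0]
ft_force: [0.0, 0.7, -3.1]
grip_width: 0.71
grasp_force: 44.8
```

```bash
python3 -m jog '{"offset":[[0,0,-0.001],[0,0,-0.001],[0,0,0],[0,0,0]],"yaw":[0,0,0,0],"jaw":[0.5,0.5,0.5,0.5]}' 40
```

```text
clock: 10.38
position: [0.4951, 0.2895, 0.0402]
ee_rot: [1.0, -0.0, 0.0, 0.0]
ft_force: [-5.0, -3.4, 12.0]
grip_width: 0.711
grasp_force: 46.3
```

Contact at the expected height (+12 N). Release and rise.

```bash
python3 -m jog '{"offset":[[0,0,0],[0,0,0],[0,0,0],[0,0,0],[0,0,0],[0,0,0.01],[0,0,0.03],[0,0,0.04],[0,0,0.04],[0,0,0.04],[0,-0.02,0.02],[0,-0.04,0],[-0.006,-0.04,0],[-0.006,-0.04,0],[-0.006,-0.04,0],[-0.006,-0.04,0],[-0.006,-0.006,0],[0,0,0],[0,0,0]],"yaw":[0,0,0,0,0,0,0,0,0,0,0,0,0,0,0,0,0,0,0],"jaw":[0.25,0.15,0,0,0,0,0,0,0,0,0,0,0,0,0,0,0,0,0]}' 20
python3 - <<'E'
from h import *
print(manip.get_obs()["position"])
w=shot("wrist"); s=shot("side"); tp=shot("top"); cv2.imwrite("pics/w4.png",w["frame"][:,:,::-1])
for v in([w],[tp],[w,tp]):
  print("base_m",fit(v,"base_medium",(.457,.063,0),True))
  print("fm",fit(v,"flask_medium",(.467,-.0925,.016),True))
  print("fl",fit(v,"flask_large",(.495,.289,.012),True))
print("bm3",fit([w,tp,s],"base_medium",(.457,.063,0)))
E
```

```text
clock: 11.97
position: [0.465, 0.0634, 0.2196]
ee_rot: [1.0, -0.001, 0.001, 0.0]
ft_force: [0.5, 0.6, -0.5]
grip_width: 1.002
grasp_force: 0.0
[0.4649732  0.06341509 0.21956457]
base_m (array([0.4563, 0.0638]), 'miss', np.float64(0.066), 'views', 1)
fm (array([ 0.4664, -0.0922]), 'miss', np.float64(0.038), 'views', 1)
fl (array([0.493 , 0.2891]), 'miss', np.float64(0.023), 'views', 1)
base_m (array([0.4683, 0.0591]), 'miss', np.float64(0.453), 'views', 1)
fm None
fl (array([0.4946, 0.2882]), 'miss', np.float64(0.062), 'views', 1)
base_m (array([0.4564, 0.0638]), 'miss', np.float64(0.261), 'views', 2)
fm (array([ 0.4664, -0.0922]), 'miss', np.float64(0.038), 'views', 1)
fl (array([0.4932, 0.289 ]), 'miss', np.float64(0.048), 'views', 2)
bm3 (array([ 0.4559,  0.0642, -0.0024]), 'miss', np.float64(0.379), 'views', 3)
```

View pics/w4.png

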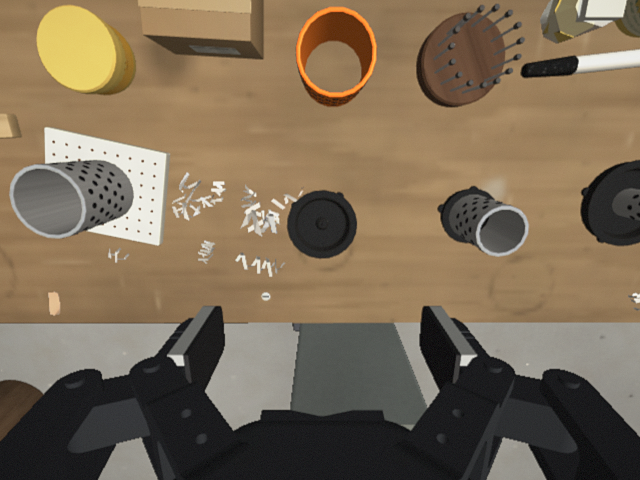

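The large flask stands upright on the board at px (75,198), and the medium base is free at (322,223), at (0.456, 0.064). The medium flask is at (0.4665, -0.0922). I pick the medium next.

```bash
python3 -m jog '{"offset":[[0.0005,-0.0389,0],[0.0005,-0.0389,0],[0.0005,-0.0389,0],[0.0005,-0.0389,0],[0,0,-0.03],[0,0,-0.04],[0,0,-0.04],[0,0,-0.04],[0,0,-0.022],[0,0,-0.011],[0,0,0],[0,0,0],[0,0,0],[0,0,0],[0,0,0],[0,0,0],[0,0,0],[0,0,0],[0,0,0],[0,0,0]],"yaw":[0,0,0,0,0,0,0,0,0,0,0,0,0,0,0,0,0,0,0,0],"jaw":[0,0,0,0,0,0,0,0,0,0,0.1,0.2,0.3,0.35,0.4,0.45,0.5,0.7,0.7,0.7]}' 40
```

```text
clock: 14.53
position: [0.4676, -0.0924, 0.0369]
ee_rot: [1.0, -0.0, 0.001, 0.0]
ft_force: [-1.8, 1.4, 8.3]
grip_width: 0.529
grasp_force: 39.6
```

```bash
python3 -m jog '{"offset":[[0,0,0.004],[0,0,0.01],[0,0,0.02],[0,0,0.03],[0,0,0.03],[0,0,0.016],[0,0,0],[0,0,0]],"yaw":[0,0,0,0,0,0,0,0],"jaw":[0.7,0.7,0.7,0.7,0.7,0.7,0.7,0.7]}' 40
python3 - <<'E'
from h import *
o=manip.get_obs();print(o["position"])
w=shot("wrist"); s=shot("side"); tp=shot("top"); cv2.imwrite("pics/w5.png",w["frame"][:,:,::-1])
p=o["position"]-[0,0,.022]
for v in([w],[s],[w,s]): print("fm",fit(v,"flask_medium",p))
for v in([w],[tp]): print("bs",fit(v,"base_small",(.466,-.092,0),True),"bm",fit(v,"base_medium",(.456,.064,0),True))
E
```

```text
clock: 15.2
position: [0.4672, -0.0925, 0.1468]
ee_rot: [1.0, -0.0, 0.001, 0.001]
ft_force: [-0.8, 0.2, -3.0]
grip_width: 0.534
grasp_force: 41.5
[ 0.46722015 -0.09245111  0.1468088 ]
fm None
fm (array([ 0.4603, -0.0638,  0.1142]), 'miss', np.float64(0.098), 'views', 1)
fm (array([ 0.4603, -0.0638,  0.1142]), 'miss', np.float64(0.098), 'views', 1)
bs (array([ 0.4655, -0.0921]), 'miss', np.float64(0.202), 'views', 1) bm (array([0.4557, 0.0632]), 'miss', np.float64(0.067), 'views', 1)
bs (array([ 0.4844, -0.0855]), 'miss', np.float64(0.606), 'views', 1) bm (array([0.4588, 0.0634]), 'miss', np.float64(0.09), 'views', 1)
```

View pics/w5.png

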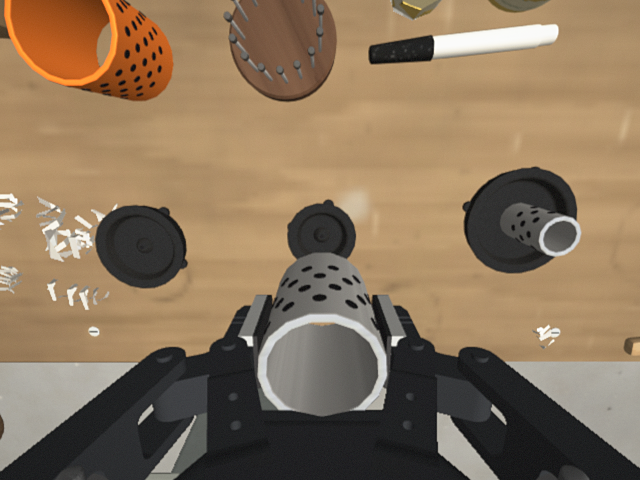

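The medium flask is held upright (rim centred about px (322,366)). The medium base is at (145,245) and the small base at (322,233). I check the flask's offset in the hand from the rim and lower-edge pixels.

```bash
python3 - <<'E'
from h import *
w=shot("wrist"); p=manip.get_obs()["position"]
g=cv2.cvtColor(w["frame"],cv2.COLOR_RGB2HSV)[:,:,1]; col=g[240:330,318:326].mean(1).round().astype(int)
print(list(zip(range(240,330),col))[:30])
gr=w["frame"][300:330,318:326].mean((1,2)).round(); print(list(zip(range(300,330),gr)))
for dx in(-.003,-.0015,0,.0015,.003):
    for zb in(.0205,):
        P=np.array([p[0]+dx,p[1],p[2]-zb])
        b=proj(w,C*.023+P);t_=proj(w,C*.023+P+[0,0,.065])
        print(dx,"bottom far row",b[:,1].min().round(1),"top rim far",t_[:,1].min().round(1),"left/right",t_[:,0].min().round(1),t_[:,0].max().round(1))
E
```

```text
[(240, np.int64(24)), (241, np.int64(15)), (242, np.int64(6)), (243, np.int64(7)), (244, np.int64(8)), (245, np.int64(6)), (246, np.int64(8)), (247, np.int64(9)), (248, np.int64(8)), (249, np.int64(9)), (250, np.int64(8)), (251, np.int64(7)), (252, np.int64(13)), (253, np.int64(14)), (254, np.int64(16)), (255, np.int64(16)), (256, np.int64(17)), (257, np.int64(15)), (258, np.int64(15)), (259, np.int64(14)), (260, np.int64(14)), (261, np.int64(16)), (262, np.int64(14)), (263, np.int64(13)), (264, np.int64(13)), (265, np.int64(15)), (266, np.int64(15)), (267, np.int64(14)), (268, np.int64(15)), (269, np.int64(15))]
[(300, np.float64(64.0)), (301, np.float64(101.0)), (302, np.float64(118.0)), (303, np.float64(117.0)), (304, np.float64(116.0)), (305, np.float64(116.0)), (306, np.float64(116.0)), (307, np.float64(116.0)), (308, np.float64(116.0)), (309, np.float64(116.0)), (310, np.float64(116.0)), (311, np.float64(115.0)), (312, np.float64(121.0)), (313, np.float64(142.0)), (314, np.float64(185.0)), (315, np.float64(220.0)), (316, np.float64(218.0)), (317, np.float64(215.0)), (318, np.float64(214.0)), (319, np.float64(213.0)), (320, np.float64(214.0)), (321, np.float64(204.0)), (322, np.float64(176.0)), (323, np.float64(146.0)), (324, np.float64(142.0)), (325, np.float64(129.0)), (326, np.float64(115.0)), (327, np.float64(112.0)), (328, np.float64(112.0)), (329, np.float64(112.0))]
-0.003 bottom far row 255.0 top rim far 318.5 left/right 255.1 386.7
-0.0015 bottom far row 252.2 top rim far 314.4 left/right 254.9 386.9
0 bottom far row 249.4 top rim far 310.3 left/right 254.6 387.2
0.0015 bottom far row 246.6 top rim far 306.2 left/right 254.4 387.4
0.003 bottom far row 243.8 top rim far 302.0 left/right 254.1 387.7
```

```bash
python3 -m jog '{"offset":[[-0.001,0.015,0],[-0.002,0.033,0],[-0.002,0.036,0],[-0.002,0.036,0],[-0.002,0.024,0],[-0.0008,0.012,0],[0,0,-0.02],[0,0,-0.03],[0,0,-0.028],[0,0,-0.014],[0,0,-0.008],[0,0,0],[0,0,0]],"yaw":[0,0,0,0,0,0,0,0,0,0,0,0,0],"jaw":[0.7,0.7,0.7,0.7,0.7,0.7,0.7,0.7,0.7,0.7,0.7,0.7,0.7]}' 40
python3 - <<'E'
from h import *
w=shot("wrist"); p=manip.get_obs()["position"]; print(p)
cv2.imwrite("pics/w6.png",w["frame"][:,:,::-1])
print("bm",fit([w],"base_medium",(.456,.064,0),True))
E
```

```text
clock: 16.88
position: [0.4575, 0.0639, 0.0463]
ee_rot: [1.0, -0.0, 0.0, -0.0]
ft_force: [0.4, 0.4, -1.9]
grip_width: 0.536
grasp_force: 41.6
[0.45788731 0.06387833 0.0468528 ]
bm (array([0.4566, 0.0639]), 'miss', np.float64(0.357), 'views', 1)
```

View pics/w6.png

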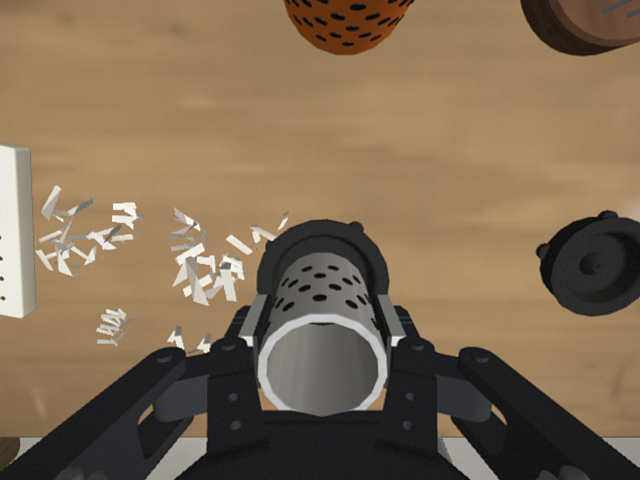

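The flask is centred over the medium base (px 322) just above the lip. Lower it slowly.

```bash
python3 -m jog '{"offset":[[0,0,-0.003],[0,0,-0.003],[0,0,-0.003],[0,0,-0.003],[0,0,-0.003],[0,0,-0.002],[0,0,-0.001],[0,0,0],[0,0,0]],"yaw":[0,0,0,0,0,0,0,0,0],"jaw":[0.7,0.7,0.7,0.7,0.7,0.7,0.7,0.7,0.7]}' 40
```

```text
clock: 17.73
position: [0.4571, 0.0637, 0.0278]
ee_rot: [1.0, -0.0, -0.0, 0.0]
ft_force: [-0.6, 0.5, -1.5]
grip_width: 0.539
grasp_force: 41.7
```

```bash
python3 -m jog '{"offset":[[0,0,-0.001],[0,0,-0.0005],[0,0,0],[0,0,0]],"yaw":[0,0,0,0],"jaw":[0.7,0.7,0.7,0.7]}' 40
```

```text
clock: 18.07
position: [0.4574, 0.0638, 0.027]
ee_rot: [1.0, -0.0, 0.0, 0.0]
ft_force: [-2.3, -0.8, 7.8]
grip_width: 0.533
grasp_force: 42.4
```

Seat contact at the predicted height. Release, then rise and go over to the small flask.

```bash
python3 -m jog '{"offset":[[0,0,0],[0,0,0],[0,0,0],[0,0,0],[0,0,0],[0,0,0.01],[0,0,0.03],[0,0,0.04],[0,0,0.04],[0,0,0.04],[0.003,-0.04,0],[0.003,-0.04,0],[0.003,-0.04,0],[0.003,-0.04,0],[0.003,-0.04,0],[0.003,-0.04,0],[0.003,-0.04,0],[0.002,-0.04,0],[0,-0.005,0],[0,0,0]],"yaw":[0,0,0,0,0,0,0,0,0,0,0,0,0,0,0,0,0,0,0,0],"jaw":[0.4,0.3,0.2,0.1,0,0,0,0,0,0,0,0,0,0,0,0,0,0,0,0]}' 20
python3 - <<'E'
from h import *
print(manip.get_obs()["position"])
w=shot("wrist"); s=shot("side"); tp=shot("top"); cv2.imwrite("pics/w7.png",w["frame"][:,:,::-1]); cv2.imwrite("pics/s7.png",s["frame"][150:400,120:440,::-1])
G={"flask_small":(.479,-.26,.006),"base_large":(.479,-.26,0),"base_small":(.466,-.092,0),"flask_medium":(.456,.064,.006)}
for n in G: print(n,[fit([v],n,G[n],True) for v in (w,tp)])
print("z",fit([s,tp],"flask_medium",G["flask_medium"]),fit([s,tp,w],"flask_small",G["flask_small"]))
E
```

```text
clock: 19.73
position: [0.4793, -0.2644, 0.1866]
ee_rot: [1.0, -0.003, -0.0, -0.0]
ft_force: [-0.1, 1.1, 0.1]
grip_width: 1.003
grasp_force: 0.0
[ 0.47927653 -0.26443405  0.18658113]
flask_small [(array([ 0.4793, -0.2609]), 'miss', np.float64(0.069), 'views', 1), (array([ 0.4814, -0.2599]), 'miss', np.float64(0.262), 'views', 1)]
base_large [(array([ 0.4774, -0.2599]), 'miss', np.float64(0.049), 'views', 1), (array([ 0.4813, -0.2585]), 'miss', np.float64(0.18), 'views', 1)]
base_small [(array([ 0.4643, -0.0925]), 'miss', np.float64(0.13), 'views', 1), (array([ 0.4676, -0.0911]), 'miss', np.float64(0.099), 'views', 1)]
flask_medium [None, (array([0.4583, 0.063 ]), 'miss', np.float64(0.118), 'views', 1)]
z (array([0.4574, 0.0644, 0.0043]), 'miss', np.float64(0.117), 'views', 2) (array([ 0.4793, -0.2606,  0.005 ]), 'miss', np.float64(0.137), 'views', 3)
```

View pics/s7.png

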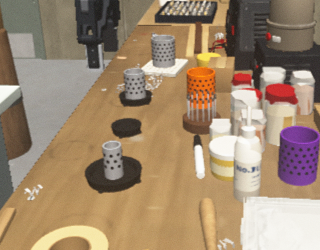

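View pics/w7.png

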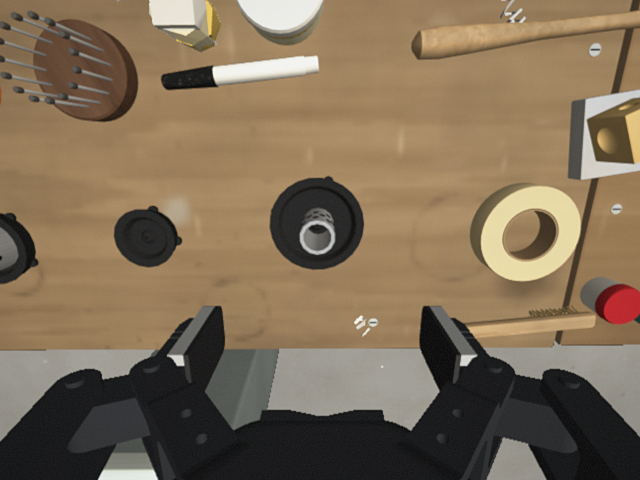

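The medium flask is upright in its base (crop px (135,85)), the large one is on the board (163,48), and the small one is in the large base (112,158). Grasp the small flask.

```bash
python3 -m jog '{"offset":[[0.0007,0.0037,-0.035],[0,0,-0.04],[0,0,-0.04],[0,0,-0.026],[0,0,-0.012],[0,0,-0.007],[0,0,0],[0,0,0],[0,0,0],[0,0,0],[0,0,0],[0,0,0],[0,0,0],[0,0,0],[0,0,0],[0,0,0],[0,0,0],[0,0,0]],"yaw":[0,0,0,0,0,0,0,0,0,0,0,0,0,0,0,0,0,0],"jaw":[0,0,0,0,0,0,0.1,0.2,0.3,0.4,0.45,0.5,0.55,0.6,0.65,0.8,0.8,0.8]}' 40
```

```text
clock: 22.03
position: [0.4809, -0.2578, 0.0266]
ee_rot: [1.0, -0.0, 0.0, 0.0]
ft_force: [-1.3, -0.5, 3.7]
grip_width: 0.328
grasp_force: 39.3
```

```bash
python3 -m jog '{"offset":[[0,0,0.003],[0,0,0.01],[0,0,0.02],[0,0,0.03],[0,0,0.03],[0,0,0.017],[0,0,0],[0,0,0]],"yaw":[0,0,0,0,0,0,0,0],"jaw":[0.8,0.8,0.8,0.8,0.8,0.8,0.8,0.8]}' 40
python3 - <<'E'
from h import *
w=shot("wrist"); p=manip.get_obs()["position"]; print(p)
cv2.imwrite("pics/w8.png",w["frame"][:,:,::-1])
print("bs",fit([w],"base_small",(.466,-.092,0),True),"bl",fit([w],"base_large",(.479,-.26,0),True))
gr=w["frame"][280:380,318:326].mean((1,2)).round().astype(int); print(list(zip(range(280,380),gr.tolist())))
for dx in(-.003,-.0015,0,.0015,.003):
        P=np.array([p[0]+dx,p[1],p[2]-.020])
        b=proj(w,C*.015+P);t_=proj(w,C*.015+P+[0,0,.055])
        print(dx,"bottom far",b[:,1].min().round(1),"rim far",t_[:,1].min().round(1),"l/r",t_[:,0].min().round(1),t_[:,0].max().round(1))
E
```

```text
clock: 22.7
position: [0.4812, -0.2577, 0.1375]
ee_rot: [1.0, -0.0, 0.001, 0.001]
ft_force: [0.6, 0.1, -1.1]
grip_width: 0.335
grasp_force: 39.5
[ 0.48052244 -0.25742611  0.13616353]
bs (array([ 0.4653, -0.0929]), 'miss', np.float64(0.101), 'views', 1) bl (array([ 0.4781, -0.2596]), 'miss', np.float64(0.072), 'views', 1)
[(280, 108), (281, 101), (282, 72), (283, 29), (284, 19), (285, 22), (286, 51), (287, 91), (288, 110), (289, 109), (290, 108), (291, 109), (292, 109), (293, 109), (294, 110), (295, 110), (296, 109), (297, 109), (298, 110), (299, 110), (300, 111), (301, 113), (302, 100), (303, 58), (304, 22), (305, 16), (306, 16), (307, 21), (308, 47), (309, 85), (310, 110), (311, 113), (312, 112), (313, 112), (314, 112), (315, 112), (316, 112), (317, 113), (318, 112), (319, 111), (320, 116), (321, 140), (322, 181), (323, 207), (324, 207), (325, 205), (326, 205), (327, 204), (328, 197), (329, 159), (330, 109), (331, 105), (332, 107), (333, 108), (334, 107), (335, 107), (336, 107), (337, 107), (338, 108), (339, 107), (340, 106), (341, 106), (342, 107), (343, 106), (344, 106), (345, 106), (346, 105), (347, 106), (348, 106), (349, 106), (350, 105), (351, 105), (352, 105), (353, 104), (354, 105), (355, 105), (356, 105), (357, 104), (358, 104), (359, 104), (360, 104), (361, 104), (362, 104), (363, 104), (364, 104), (365, 104), (366, 103), (367, 103), (368, 103), (369, 104), (370, 103), (371, 103), (372, 104), (373, 103), (374, 103), (375, 103), (376, 102), (377, 102), (378, 103), (379, 101)]
-0.003 bottom far 270.4 rim far 324.7 l/r 281.1 359.7
-0.0015 bottom far 267.7 rim far 321.0 l/r 281.0 359.8
0 bottom far 265.0 rim far 317.4 l/r 280.8 360.0
0.0015 bottom far 262.3 rim far 313.7 l/r 280.7 360.1
0.003 bottom far 259.6 rim far 310.0 l/r 280.5 360.2
```

View pics/w8.png

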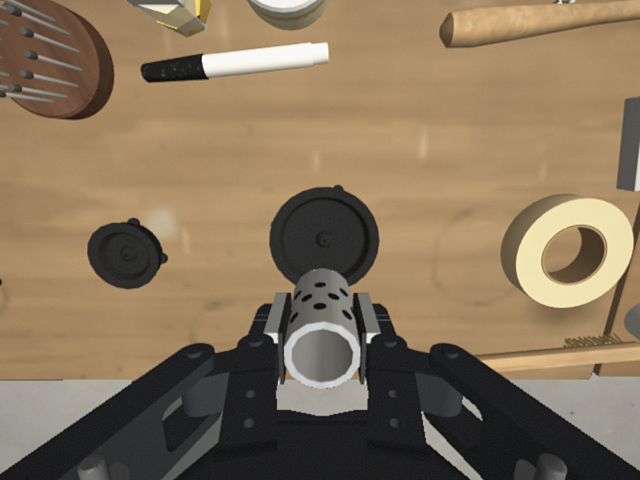

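The small flask is held upright, and its centre is 1.6 mm toward the robot from the TCP in x. The large base is clear at (323,237) and the small base is at (125,253). Go above the small base.

```bash
python3 -m jog '{"offset":[[-0.002,0.02,0],[-0.003,0.036,0],[-0.003,0.036,0],[-0.003,0.036,0],[-0.002,0.0255,0],[-0.001,0.012,0],[0,0,-0.02],[0,0,-0.03],[0,0,-0.025],[0,0,-0.012],[0,0,-0.006],[0,0,0],[0,0,0],[0,0,0]],"yaw":[0,0,0,0,0,0,0,0,0,0,0,0,0,0],"jaw":[0.8,0.8,0.8,0.8,0.8,0.8,0.8,0.8,0.8,0.8,0.8,0.8,0.8,0.8]}' 40
python3 - <<'E'
from h import *
w=shot("wrist"); p=manip.get_obs()["position"]; print(p)
P=np.array([p[0]-.0016,p[1]-.0003,p[2]-.0206])
f=w["frame"].copy()
def dr(r,z,c,x=P[0],y=P[1]): cv2.polylines(f,[proj(w,C*r+[x,y,z]).round().astype(int)],True,c,1)
dr(.015,P[2],(0,255,0)); dr(.015,P[2]+.055,(0,255,0)); dr(.030,.016,(255,0,0)); dr(.021,.016,(255,0,0))
b=fit([w],"base_small",(.4655,-.0922,0),True); print(b)
g=cv2.resize(f[190:430,200:440],None,fx=2.5,fy=2.5); g=cv2.convertScaleAbs(g,alpha=1.5,beta=20); cv2.imwrite("pics/w9.png",g[:,:,::-1])
E
```

```text
clock: 24.02
position: [0.4678, -0.0924, 0.0445]
ee_rot: [1.0, -0.0, 0.001, 0.0]
ft_force: [0.5, -0.2, -0.5]
grip_width: 0.33
grasp_force: 39.6
[ 0.46772847 -0.09237645  0.04454613]
(array([ 0.466 , -0.0922]), 'miss', np.float64(0.374), 'views', 1)
```

View pics/w9.png

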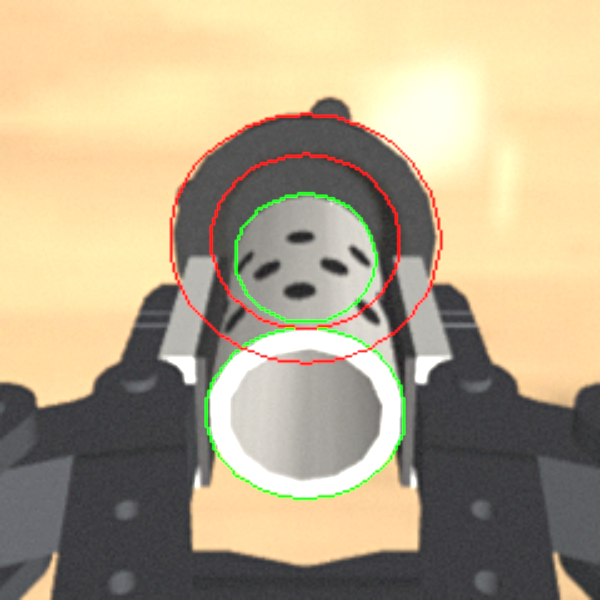

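The predicted rings (base lip red, flask green) match the real edges to within about 0.5 mm, so the flask is centred. Lower.

```bash
python3 -m jog '{"offset":[[-0.0005,0,-0.003],[0,0,-0.003],[0,0,-0.003],[0,0,-0.003],[0,0,-0.0025],[0,0,-0.0015],[0,0,-0.001],[0,0,0],[0,0,0]],"yaw":[0,0,0,0,0,0,0,0,0],"jaw":[0.8,0.8,0.8,0.8,0.8,0.8,0.8,0.8,0.8]}' 40
```

```text
clock: 24.87
position: [0.4662, -0.092, 0.0266]
ee_rot: [1.0, -0.0, -0.0, 0.0]
ft_force: [-3.1, 1.2, 5.3]
grip_width: 0.336
grasp_force: 40.3
```

Seated at the expected height. Release and head for the large flask on the board.

```bash
python3 -m jog '{"offset":[[0,0,0],[0,0,0],[0,0,0],[0,0,0],[0,0,0],[0,0,0],[0,0,0.01],[0,0,0.03],[0,0,0.04],[0,0,0.04],[0,0,0.04],[0,0,0]],"yaw":[0,0,0,0,0,0,0,0,0,0,0,0],"jaw":[0.6,0.5,0.4,0.3,0.2,0.2,0.1,0,0,0,0,0]}' 20
python3 -m jog '{"offset":[[0.002,0.02,0],[0.003,0.038,0],[0.003,0.038,0],[0.003,0.038,0],[0.003,0.038,0],[0.003,0.038,0],[0.003,0.038,0],[0.003,0.038,0],[0.003,0.038,0],[0.002,0.038,0],[0,0.019,0],[0,0,0],[0,0,0],[0,0,0]],"yaw":[0,0,0,0,0,0,0,0,0,0,0,0,0,0],"jaw":[0,0,0,0,0,0,0,0,0,0,0,0,0,0]}' 20
python3 - <<'E'
from h import *
w=shot("wrist"); s=shot("side"); tp=shot("top"); print(manip.get_obs()["position"])
G={"flask_small":(.465,-.0923,.006),"flask_medium":(.456,.064,.006),"flask_large":(.493,.289,.012)}
for n in G: print(n,[fit([v],n,G[n],True) for v in (w,tp,s)], fit([tp,s],n,G[n]))
a=cv2.resize(s["frame"][190:360,180:400],None,fx=2.5,fy=2.5); cv2.imwrite("pics/s10.png",a[:,:,::-1])
E
```

```text
clock: 25.87
position: [0.4699, -0.0922, 0.1947]
ee_rot: [1.0, -0.0, 0.005, 0.002]
ft_force: [0.8, -0.2, 0.5]
grip_width: 0.998
grasp_force: 0.0
clock: 27.03
position: [0.4945, 0.288, 0.1866]
ee_rot: [1.0, -0.001, 0.0, 0.0]
ft_force: [-0.2, 0.1, 0.1]
grip_width: 0.999
grasp_force: 0.0
[0.49484652 0.28738891 0.18653186]
flask_small [None, (array([ 0.4657, -0.0921]), 'miss', np.float64(0.121), 'views', 1), (array([ 0.463 , -0.0818]), 'miss', np.float64(0.132), 'views', 1)] (array([ 0.4653, -0.0921,  0.0045]), 'miss', np.float64(0.13), 'views', 2)
flask_medium [(array([0.4563, 0.0635]), 'miss', np.float64(0.03), 'views', 1), (array([0.4587, 0.0634]), 'miss', np.float64(0.102), 'views', 1), (array([0.4554, 0.0749]), 'miss', np.float64(0.112), 'views', 1)] (array([0.4578, 0.0638, 0.0043]), 'miss', np.float64(0.109), 'views', 2)
flask_large [(array([0.4931, 0.2894]), 'miss', np.float64(0.02), 'views', 1), (array([0.4972, 0.2855]), 'miss', np.float64(0.325), 'views', 1), (array([0.4953, 0.2855]), 'miss', np.float64(0.05), 'views', 1)] (array([0.4945, 0.2922, 0.0092]), 'miss', np.float64(0.183), 'views', 2)
```

View pics/s10.png

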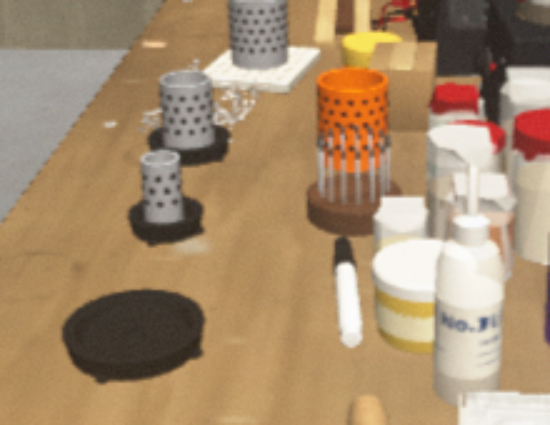

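Small and medium are seated upright in their own bases (crop px (160,190) and (187,115)). Now grasp the large flask on the board.

```bash
python3 -m jog '{"offset":[[0,0,-0.03],[0,0,-0.04],[0,0,-0.036],[0,0,-0.024],[0,0,-0.012],[0,0,-0.004],[0,0,0],[0,0,0],[0,0,0],[0,0,0],[0,0,0],[0,0,0],[0,0,0],[0,0,0]],"yaw":[0,0,0,0,0,0,0,0,0,0,0,0,0,0],"jaw":[0,0,0,0,0,0,0,0.1,0.2,0.25,0.3,0.5,0.5,0.5]}' 40
```

```text
clock: 29.1
position: [0.4951, 0.2893, 0.0418]
ee_rot: [1.0, -0.0, 0.001, -0.0]
ft_force: [-0.8, 0.2, 6.3]
grip_width: 0.709
grasp_force: 41.8
```

```bash
python3 -m jog '{"offset":[[0,0,0.003],[0,0,0.01],[0,0,0.02],[0,0,0.03],[0,0,0.04],[0,0,0.03],[0,0,0.017],[0,0,0],[0,0,0],[0,0,0]],"yaw":[0,0,0,0,0,0,0,0,0,0],"jaw":[0.5,0.5,0.5,0.5,0.5,0.5,0.5,0.5,0.5,0.5]}' 40
python3 - <<'E'
from h import *
w=shot("wrist"); p=manip.get_obs()["position"]; print(p)
gr=w["frame"][285:335,318:326].mean((1,2)).round().astype(int); print(list(zip(range(285,335),gr.tolist())))
for dx in(-.003,-.0015,0,.0015):
        P=np.array([p[0]+dx,p[1],p[2]-.028]); t_=proj(w,C*.031+P+[0,0,.075])
        print(dx,"rim far",t_[:,1].min().round(1),"l/r",t_[:,0].min().round(1),t_[:,0].max().round(1))
cv2.imwrite("pics/w11.png",w["frame"][:,:,::-1])
E
```

```text
clock: 29.93
position: [0.4937, 0.2883, 0.1892]
ee_rot: [1.0, -0.0, -0.001, 0.001]
ft_force: [-0.4, 0.1, -3.9]
grip_width: 0.708
grasp_force: 44.6
[0.4936097  0.28823354 0.18883205]
[(285, 98), (286, 99), (287, 99), (288, 99), (289, 99), (290, 98), (291, 98), (292, 98), (293, 102), (294, 117), (295, 154), (296, 185), (297, 186), (298, 185), (299, 183), (300, 183), (301, 182), (302, 182), (303, 162), (304, 122), (305, 111), (306, 111), (307, 112), (308, 112), (309, 112), (310, 111), (311, 112), (312, 111), (313, 110), (314, 110), (315, 109), (316, 109), (317, 108), (318, 109), (319, 108), (320, 109), (321, 111), (322, 111), (323, 111), (324, 110), (325, 111), (326, 110), (327, 109), (328, 109), (329, 108), (330, 105), (331, 99), (332, 96), (333, 97), (334, 96)]
-0.003 rim far 299.9 l/r 231.0 411.5
-0.0015 rim far 295.6 l/r 230.7 411.8
0 rim far 291.3 l/r 230.3 412.2
0.0015 rim far 286.9 l/r 230.0 412.5
```

The flask is held, with its centre 1.4 mm behind the TCP. Carry it high over to the large base.

```bash
python3 -m jog '{"offset":[[0,-0.015,0],[-0.001,-0.03,0],[-0.001,-0.038,0],[-0.001,-0.038,0],[-0.001,-0.038,0],[-0.001,-0.038,0],[-0.001,-0.038,0],[-0.001,-0.038,0],[-0.001,-0.038,0],[-0.001,-0.038,0],[-0.001,-0.038,0],[-0.001,-0.038,0],[-0.001,-0.038,0],[-0.001,-0.038,0],[-0.001,-0.0285,0],[-0.001,-0.019,0],[0,0,0],[0,0,0],[0,0,0]],"yaw":[0,0,0,0,0,0,0,0,0,0,0,0,0,0,0,0,0,0,0],"jaw":[0.5,0.5,0.5,0.5,0.5,0.5,0.5,0.5,0.5,0.5,0.5,0.5,0.5,0.5,0.5,0.5,0.5,0.5,0.5]}' 40
python3 -m jog '{"offset":[[0,0,-0.02],[0,0,-0.03],[0,0,-0.035],[0,0,-0.025],[0,0,-0.015],[0,0,-0.008],[0,0,0],[0,0,0],[0,0,0]],"yaw":[0,0,0,0,0,0,0,0,0],"jaw":[0.5,0.5,0.5,0.5,0.5,0.5,0.5,0.5,0.5]}' 40
python3 - <<'E'
from h import *
w=shot("wrist"); p=manip.get_obs()["position"]; print(p)
P=np.array([p[0]-.0014,p[1]-.0003,p[2]-.0298])
f=w["frame"].copy()
def dr(r,z,c): cv2.polylines(f,[proj(w,C*r+[P[0],P[1],z]).round().astype(int)],True,c,1)
dr(.031,P[2],(0,255,0)); dr(.031,P[2]+.075,(0,255,0)); dr(.046,.016,(255,0,0)); dr(.037,.016,(255,0,0))
print(fit([w],"base_large",(.478,-.2595,0),True))
g=cv2.resize(f[160:460,170:470],None,fx=2,fy=2); g=cv2.convertScaleAbs(g,alpha=1.5,beta=20); cv2.imwrite("pics/w12.png",g[:,:,::-1])
E
```

```text
clock: 31.57
position: [0.479, -0.2584, 0.1892]
ee_rot: [1.0, 0.0, -0.001, -0.001]
ft_force: [0.3, 0.4, -3.5]
grip_width: 0.705
grasp_force: 44.9
clock: 32.32
position: [0.4803, -0.2596, 0.0587]
ee_rot: [1.0, -0.0, 0.001, 0.001]
ft_force: [0.7, 0.0, -3.2]
grip_width: 0.71
grasp_force: 44.7
[ 0.48028838 -0.25977582  0.05878766]
(array([ 0.4774, -0.2598]), 'miss', np.float64(0.16), 'views', 1)
```

View pics/w12.png

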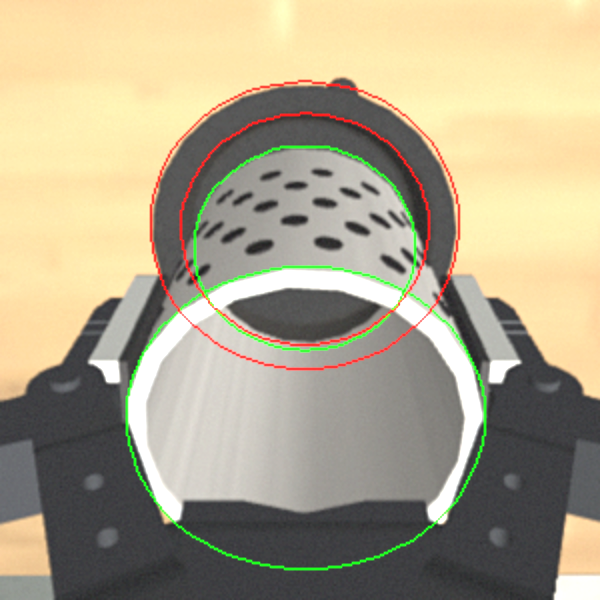

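The rings show the base about 1.2 mm nearer the robot in x and aligned in y. Correct that and lower.

```bash
python3 -m jog '{"offset":[[-0.0012,0,-0.003],[0,0,-0.003],[0,0,-0.003],[0,0,-0.003],[0,0,-0.003],[0,0,-0.003],[0,0,-0.002],[0,0,-0.001],[0,0,0],[0,0,0]],"yaw":[0,0,0,0,0,0,0,0,0,0],"jaw":[0.5,0.5,0.5,0.5,0.5,0.5,0.5,0.5,0.5,0.5]}' 40
```

```text
clock: 33.25
position: [0.4782, -0.2596, 0.0364]
ee_rot: [1.0, -0.0, 0.0, 0.0]
ft_force: [0.4, -0.1, -3.5]
grip_width: 0.707
grasp_force: 45.0
```

```bash
python3 -m jog '{"offset":[[0,0,-0.001],[0,0,-0.001],[0,0,0],[0,0,0]],"yaw":[0,0,0,0],"jaw":[0.5,0.5,0.5,0.5]}' 40
```

```text
clock: 33.58
position: [0.4784, -0.2597, 0.0358]
ee_rot: [1.0, -0.0, 0.0, 0.0]
ft_force: [-7.4, 2.5, 12.6]
grip_width: 0.705
grasp_force: 46.7
```

Contact at 0.0358, exactly seat height. Release, rise and look.

```bash
python3 -m jog '{"offset":[[0,0,0],[0,0,0],[0,0,0],[0,0,0],[0,0,0],[0,0,0.01],[0,0,0.03],[0,0,0.04],[0,0,0.04],[0,0.03,0.04],[0,0.03,0.02],[0,0.03,0],[0,0.03,0],[0,0,0],[0,0,0],[0,0,0]],"yaw":[0,0,0,0,0,0,0,0,0,0,0,0,0,0,0,0],"jaw":[0.25,0.15,0,0,0,0,0,0,0,0,0,0,0,0,0,0]}' 20
python3 - <<'E'
from h import *
w=shot("wrist"); s=shot("side"); tp=shot("top")
G={"flask_small":(.465,-.0923,.006),"base_small":(.465,-.0923,0),"flask_medium":(.456,.064,.006),"base_medium":(.456,.064,0),"flask_large":(.478,-.2595,.006),"base_large":(.478,-.2595,0)}
for n in G: print(n,fit([w],n,G[n],True), fit([w,tp,s],n,G[n]))
a=cv2.resize(s["frame"][190:360,180:400],None,fx=2,fy=2); b=cv2.resize(w["frame"],(440,330)); b=np.vstack([b,np.zeros((10,440,3),np.uint8)])
cv2.imwrite("pics/f.png",np.vstack([a,b])[:600,:,::-1])
E
```

```text
clock: 34.92
position: [0.478, -0.1452, 0.2081]
ee_rot: [1.0, -0.0, 0.0, 0.0]
ft_force: [0.2, -0.8, 0.1]
grip_width: 0.999
grasp_force: 0.0
flask_small (array([ 0.465 , -0.0923]), 'miss', np.float64(0.096), 'views', 1) (array([ 0.4652, -0.0922,  0.0053]), 'miss', np.float64(0.174), 'views', 3)
base_small (array([ 0.465, -0.093]), 'miss', np.float64(0.163), 'views', 1) (array([ 0.4659, -0.092 , -0.0029]), 'miss', np.float64(0.374), 'views', 3)
flask_medium (array([0.4558, 0.0637]), 'miss', np.float64(0.018), 'views', 1) (array([0.4564, 0.0639, 0.0063]), 'miss', np.float64(0.104), 'views', 3)
base_medium (array([0.4552, 0.063 ]), 'miss', np.float64(0.191), 'views', 1) (array([ 0.4557,  0.0646, -0.0048]), 'miss', np.float64(0.197), 'views', 3)
flask_large (array([ 0.4766, -0.2595]), 'miss', np.float64(0.041), 'views', 1) (array([ 0.4771, -0.2596,  0.0051]), 'miss', np.float64(0.272), 'views', 3)
base_large (array([ 0.4777, -0.2596]), 'miss', np.float64(0.228), 'views', 1) (array([ 0.4786, -0.2589, -0.0027]), 'miss', np.float64(0.369), 'views', 3)
```

View pics/f.png

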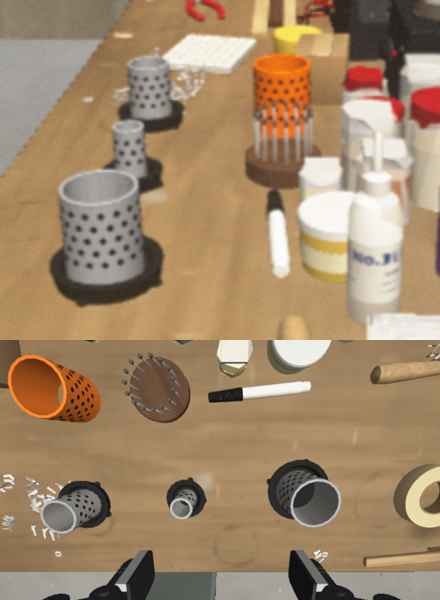

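All three flasks stand upright and concentric in their own bases, with measured bottoms at about 5–6 mm. Bystanders are untouched and the gripper is clear, so I hand in.

```bash
python3 -c "from workcell import manip; print(manip.hand_in())"
```

```text
the job is handed in; nothing more can be done
None
```

The job is handed in at about 35 s: the small, medium and large flasks each stand upright and fully seated in their own base, and the burr stand, yellow pot and carton were not touched.

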